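# Close and bolt the slate cutter

## Robot

A 6-joint arm with a two-finger parallel gripper is mounted at the origin on a cart in front of the work surface, level with it; the furniture and walls round the work are solid. World frame = base frame: x ahead of the robot, y to its left, z up, the work surface at z = 0. Lengths are in mm, angles in rad, forces in N, time in s.
With the tool pointing down it reaches from about 275 to 825 mm from the base axis. Payload 5.2 kg.
Tool frame: the origin (TCP) lies at the very end of the fingers, on their centre line; the grasp point (between the pads) lies 19 mm behind it; z points along the fingers, y is the direction in which the jaws open and shut (so a half turn about z gives the same grasp; the last joint's range is limited). The gripper opens to 93 mm and grips with 3 to 60 N. Pads are 15 mm wide; open, the fingers measure 128 mm over their backs; the gripper's body (75 mm by 188 mm) begins 65 mm behind the grasp point.
Start: joints at [1.042, 0.259, 1.535, -0, 1.348, -0.203], TCP at [176.015, 521.079, 218.653] pointing down, gripper open.
Joint ranges: [-3.14, 3.14], [-0.91, 2.08], [0.19, 2.58], [-1.22, 4.36], [0.22, 2.71], [-3.12, 3.12]. Speed limits (rad/s): [2.57, 2.57, 3.14, 3.14, 3.14, 3.14].

## Interface

Orientations are given as [roll, pitch, yaw] about the fixed x, y, z axes, in that order (R = Rz(yaw) Ry(pitch) Rx(roll)).
In Python, from bench import robot gives the robot as it stands. The module is installed in compiled form; this text tells all that it offers. Calls block until the motion is done:
- robot.move_ptp(position, orientation): joint-space move of the TCP to a pose.
- robot.move_linear(position, ori=None, speed=150, f_stop=None): straight line of the TCP; ori=None keeps the orientation; speed is the mean speed in mm/s. With f_stop (N) it stops when the force on the tool has changed by that much, and returns True; else False.
- robot.move_j(angles): joint-space move.
- robot.move_gripper(opening): opening from 0.0 (shut) to 1.0 (fully open); the grip force is fixed at half the most; returns when the fingers have stopped.
- robot.sleep(seconds).
- robot.inverse_kinematics(position, orientation): joint angles nearest the present ones, or None.
- robot.get_image(name): name is "scene" or "top" or "wrist"; returns a dict with "img" (480x640x3 uint8, blue, green, red), "fovy" (degrees; the focal length in pixels is half the picture's height over the tangent of half this angle, whatever the lens; pixels are square), "cx", "cy" (the principal point, pixels), "eye" and "orientation" of the camera in the world. Camera axes: x right, y down, z forward; pixel columns grow to the right and rows downward; lengths in mm; the calibration is good to about 2 mm. A picture is of the moment at which its call begins. There is no depth.
A pose or a line that the arm cannot do raises robot.MotionError and nothing moves.
- robot.hand_in(): hands the job in, once; it reports no verdict.
Readings, each from a call of its own:
- robot.current_t(): time.
- robot.current_qpos(): joint angles.
- robot.current_joint_vel(): joint speeds.
- robot.current_joint_efforts(): joint torques, N m.
- robot.current_tcp_pos(): TCP position.
- robot.current_eef_rot(): TCP orientation.
- robot.current_contact_force(): force on the tool from outside, world axes, zero at the start.
- robot.current_ft_torque(): the same for the moment, N m.
- robot.current_gripper_width(): opening from 0.0 (shut) to 1.0 (fully open).
Only numpy, scipy, OpenCV 4.12 (cv2) and the standard library are available. Lean on these libraries where they do the work, as an engineer would, in place of code of your own. Each camera call takes 0.05 s, during which the arm holds its last target. There are 200 camera calls.

## Task

Shut the bench slate cutter for the day, working with the fingertips only: press its ratchet pawl over until it lies back clear of the teeth, push the lever arm all the way down onto its rest, then push the bolt fully home over the closed arm. Only push and press: do not raise the lever arm and do not pick anything up, and leave the slate on the cutter's bed and the tools beside the cutter where they lie.

Things in the scene. Friction and masses are not known exactly. Their poses are not given: they have to be found in the camera images.
- slate_cutter: Fixed bench slate cutter, grey base 450 x 160 mm. Origin on the bench under its middle. Its x runs along the arm's line from handle end (-x) to hinge end (+x); y across it to the side with the steel bed plate (x -170 to 75, y 6 to 140, top z 30 mm), which roughly faces the robot; z up. Yaw differs each time.
- hinge_axis (a point): Centre of the lever arm's hinge, at cutter x 85, y 0, z 62 mm; the axis is parallel to cutter y. The toothed quadrant on the arm turns about it: 77 mm radius, y 13 to 23 mm (never above z 139 mm); hinge cheeks y -20 to 37 mm, up to z 87 mm.
- cutter_arm (a joint): Angle of the lever arm, rad: 0 = level, down on its rest; grows as the handle rises; starts at 0.5 to 0.72. Stiff hinge: stays where it is left, needs about 3 N down on the handle. While the pawl leans on the teeth it goes down at most about 0.2 rad and is then held by a tooth; with the pawl thrown back it goes all the way. Raising it beyond 0.80 counts as lifting.
- handle_top (a point): Point on the upper side of the arm's black round handle (31 mm thick, 114 mm long), half-way along it, where it is pressed down. It turns with the arm about the hinge: 305 mm from the axis along the arm, 15 mm above the arm's centre line. With the arm down: cutter x -220, y 0, z 77 mm.
- pawl (a joint): Angle of the ratchet pawl, rad: 0 to 0.17 = leaning on the teeth; grows as its crossbar is pushed towards the hinge end (cutter +x); 0.9 = lying back on its stop. No spring, heavy top: past about 0.55 it falls back by itself and stays; let go earlier it falls onto the teeth again. Needs under 1 N.
- pawl_bar (a point): Centre of the free part of the pawl's crossbar at its top: round steel, 17 mm thick, 50 mm long, parallel to cutter y (y 12 to 62 mm; this point y 42). It turns about a pivot at cutter x 177, z 73 mm, 95 mm radius: on the teeth at about x 133 to 148, z 157 to 164 mm; lying back at about x 215, z 160 mm; highest on the way z 168 mm.
- bolt (a joint): Travel of the push bolt, m: 0 = drawn back, 0.026 = fully home over the arm. Slides along cutter -y, square to the arm; stays where it is left, needs about 1.5 N. It only passes when the arm is fully down; shot too early, the arm comes down on top of it.
- bolt_knob (a point): Centre of the outer face of the bolt's round end knob (28 mm across), which faces cutter +y: drawn back at cutter x -150, y 90, z 81.5 mm; fully home at y 64 mm. Beyond it on the +y side there is only the bed plate, z 30 mm. The bolt's guides (x -162 to -138 mm) reach up to z 94 mm.
- slate_on_bed: Loose trimmed piece of slate, 70 x 104 x 8 mm, lying flat on the bed plate beside the arm; origin at the centre of its underside. To be left alone.
- try_square: Loose try square, wooden stock and steel blade, 120 x 216 x 16 mm, flat on the bench behind the cutter; origin at the centre of its underside. To be left alone.
- chisel: Loose steel slater's chisel, 36 x 298 x 21 mm, flat on the bench near its front edge, left of the cutter; origin at the centre of its underside. To be left alone.
- pencil: Loose carpenter's pencil, 12 x 178 x 8 mm, flat on the bench behind the cutter; origin at the centre of its underside. To be left alone.

How it is judged:
By the outcome, as a careful person would: the job done as asked, in the order asked, and still so for the second after the job is handed in, with the robot touching nothing.
It also fails if it takes over 54 s, if anything falls off the work surface, if the arm or the gripper's body presses on something with over 40 N, if the wrist force passes 120 N, or if a joint passes its speed limit or range.

## Working session

There is one attempt and no reset: what is moved stays moved. The work goes in short steps, each a Python script; the robot and the scene stay as the last script left them, time stands still between calls to the robot, and variables do not carry over. Pictures are saved under pics/ and viewed, about 8 in all and at most 12, crops included, and the job is handed in when it is done.

```bash
mkdir -p pics
python3 - <<'E'
from bench import robot
import cv2
for n in("top","scene"):
    d=robot.get_image(n);cv2.imwrite(f"pics/{n}0.png",d["img"]);print(n,{k:v for k,v in d.items() if k!="img"})
print(robot.current_t(),robot.current_eef_rot())
E
```

```text
top {'fovy': 53.58299031417468, 'cx': 324.1322106773111, 'cy': 235.76544445843675, 'eye': array([ 432.30298891,  105.8125633 , 1346.23645653]), 'orientation': array([-3.0407535 ,  0.00900763, -1.5555051 ])}
scene {'fovy': 52.5321969357393, 'cx': 325.092405723444, 'cy': 236.5130526038652, 'eye': array([ 179.02753719,  817.06116313, 1018.0855699 ]), 'orientation': array([-2.42626589, -0.01582441, -2.64649101])}
0.1 [-3.13998008e+00 -3.08694683e-04  2.81578952e+00]
```

View pics/top0.png

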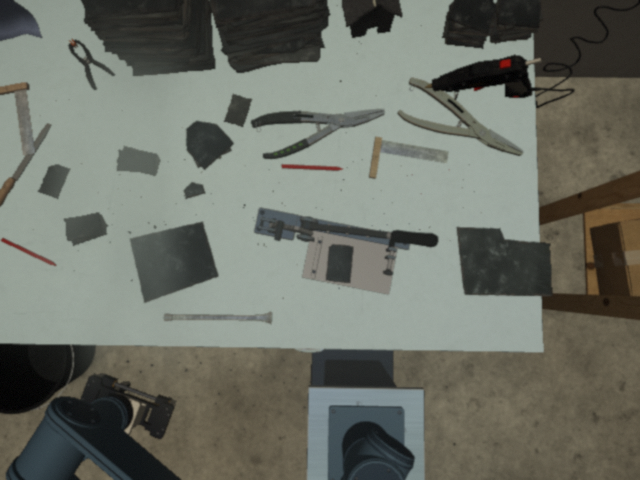

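View pics/scene0.png

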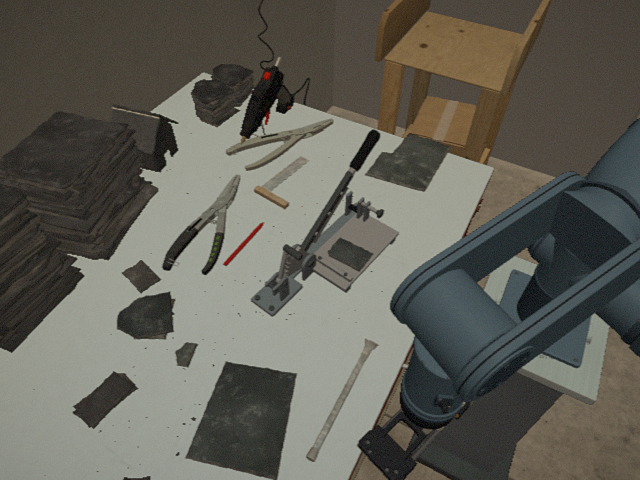

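The top view shows the cutter, with its hinge end at about (258,220), handle tip at (436,240) and bed corners at about (303,278) and (389,294). The scene view shows the bed's front corners at about (348,290) and (398,233). I'll enlarge both to read the corners.

Run:
```python
import cv2,numpy as np
a=cv2.imread("pics/top0.png")[195:305,245:445]; b=cv2.imread("pics/scene0.png")[120:320,240:410]
a=cv2.resize(a,None,fx=4,fy=4,interpolation=cv2.INTER_CUBIC)
cv2.imwrite("pics/c1.png",a)
b=cv2.resize(b,None,fx=3,fy=3,interpolation=cv2.INTER_CUBIC);cv2.imwrite("pics/c2.png",b)
```

```text
(no output)
```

View pics/c1.png

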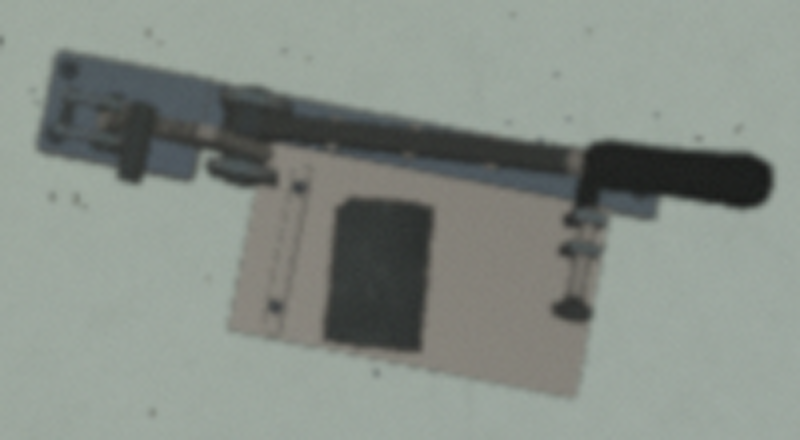

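View pics/c2.png

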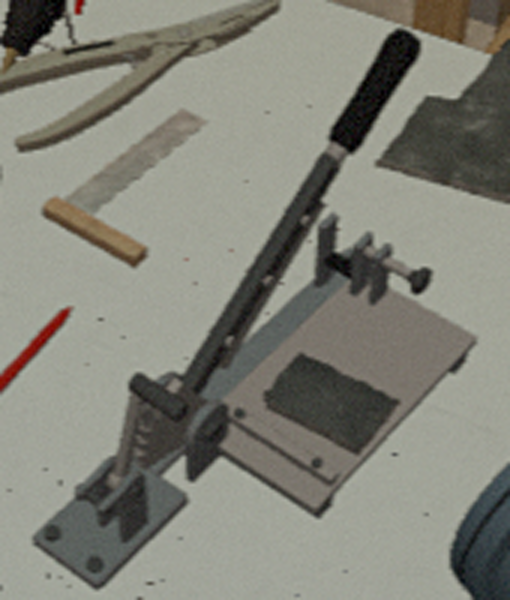

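Enlarged, the bed corners in the top crop are (229,331) and (575,397), and in the scene crop (320,514) and (474,342). The knob face is at about (572,316) in the top crop and (424,281) in the scene crop, and the pawl bar runs (140,103)–(130,182) in the top crop. I'll fit the pose from these.

```bash
cat > h.py <<'E'
import numpy as np, json, os
from scipy.spatial.transform import Rotation as Ro
from scipy.optimize import least_squares
CAM={"top":(53.58299031417468,324.1322,235.7654,[432.303,105.8126,1346.2365],[-3.0407535,.00900763,-1.5555051]),
"scene":(52.5321969357393,325.0924,236.51305,[179.0275,817.0612,1018.0856],[-2.42626589,-.01582441,-2.64649101])}
def proj(cam,P):
    fv,cx,cy,eye,o=cam; f=240/np.tan(np.radians(fv/2))
    q=Ro.from_euler("xyz",o).inv().apply(np.atleast_2d(P)-eye)
    return np.c_[cx+f*q[:,0]/q[:,2],cy+f*q[:,1]/q[:,2]]
def c2w(p,P): # p=[X,Y,yaw]
    return Ro.from_euler("z",p[2]).apply(np.atleast_2d(P).astype(float))+[p[0],p[1],0]
def pose(): return np.array(json.load(open("pose.json")))
def hpt(a,l=305,h=15): # handle point, cutter frame
    return np.array([85-l*np.cos(a)+h*np.sin(a)*1.0,0,62+l*np.sin(a)+h*np.cos(a)])
E
python3 - <<'E'
from h import *
T=lambda u,v:[245+u/4-.4,195+v/4-.4]
S=lambda u,v:[240+u/3-.33,120+v/3-.33]
P=[[75,140,30],[-170,140,30],[-150,90,81.5]]
obs={"top":[T(229,331),T(575,397),T(572,317)],"scene":[S(320,514),S(474,342),S(424,281)]}
res=lambda p:np.concatenate([(proj(CAM[c],c2w(p,P))-obs[c]).ravel() for c in obs])
r=least_squares(res,[500,60,1.4]);print(r.x,np.round(r.fun.reshape(-1,2),1))
json.dump(list(r.x),open("pose.json","w"))
p=r.x
# arm tip: end of handle at l = 305+57
tip={"top":T(772,180),"scene":S(412,42)}
for a in np.arange(.4,.8,.05):
    q=c2w(p,hpt(a,362,0));print(round(a,2),[np.round(proj(CAM[c],q)[0]-tip[c],1) for c in tip])
bar={"top":T(135,140),"scene":S(160,396)}
for a in(0,.1,.2):
    x0=133;th=np.arctan2(157-73,133-177)-a
    q=c2w(p,[177+95*np.cos(th),37,73+95*np.sin(th)]);print(a,q,[np.round(proj(CAM[c],q)[0]-bar[c],1) for c in bar])
for n,P in dict(hinge=[85,0,62],h5=hpt(.55),h0=hpt(0),knob=[-150,90,81.5],bar=[140,42,160],barback=[215,42,160]).items():
    w=c2w(p,P)[0];print(n,w.round(),np.hypot(*w[:2]).round())
E
```

```text
[572.92377844  85.80299954   1.41022649] [[-1.   0.8]
 [ 0.2 -0. ]
 [-1.   0.4]
 [-0.7 -1.3]
 [ 0.7 -2.3]
 [-0.1  0.9]]
0.4 [array([1.6, 3.8]), array([ 0.6, 12.6])]
0.45 [array([0. , 2.7]), array([-0.4,  9. ])]
0.5 [array([-1.9,  1.5]), array([-1.5,  5.6])]
0.55 [array([-4.3,  0.2]), array([-2.9,  2.4])]
0.6 [array([-7.1, -1.1]), array([-4.6, -0.6])]
0.65 [array([-10.3,  -2.6]), array([-6.4, -3.4])]
0.7 [array([-14.1,  -4.1]), array([-8.5, -5.9])]
0.75 [array([-18.3,  -5.7]), array([-10.8,  -8.2])]
0 [[557.65097498 222.92809289 157.15399585]] [array([4.3, 3.5]), array([ 3.8, -0.4])]
0.1 [[559.02940283 231.43878818 161.13429974]] [array([0.8, 2.8]), array([1.4, 0.8])]
0.2 [[560.46447566 240.29922118 164.23399484]] [array([-2.9,  2. ]), array([-1.3,  2.3])]
hinge [587. 170.  62.] 611.0
h5 [546. -79. 234.] 552.0
h0 [ 538. -131.   77.] 554.0
knob [460. -48.  82.] 463.0
bar [554. 231. 160.] 600.0
barback [566. 305. 160.] 643.0
```

```bash
cat >> h.py <<'E'
def W(x,y,z,p=None): return c2w(pose() if p is None else p,[x,y,z])[0]
def ORI(): return [np.pi,0,pose()[2]+np.pi/2]
E
python3 - <<'E'
from h import *
from bench import robot
import cv2
robot.move_gripper(0)
robot.move_ptp(W(60,80,330),ORI())
d=robot.get_image("wrist");cv2.imwrite("pics/w1.png",d["img"]);print({k:v for k,v in d.items() if k!="img"})
json.dump([d["fovy"],d["cx"],d["cy"],list(d["eye"]),list(d["orientation"])],open("w1.json","w"))
print(robot.current_t(),robot.current_tcp_pos(),robot.current_qpos())
p=pose();c=json.load(open("w1.json"))
for P in([75,140,30],[-170,140,30],[-150,90,81.5],[140,12,160],[140,62,160]):print(P,proj(c,W(*P))[0].round())
E
```

```text
{'fovy': 63.62760160862578, 'cx': 320.3771573079601, 'cy': 241.49947913618158, 'eye': array([430.98984565, 169.36000057, 496.28399264]), 'orientation': array([2.87349386e+00, 1.04454200e-03, 1.41075865e+00])}
3.425 [503.12351846 158.71165172 329.77999811] [ 9.37811171e-02  1.67247821e-01  1.38433506e+00  2.72319539e-04
  1.59045705e+00 -1.31772770e+00]
[75, 140, 30] [334. 147.]
[-170, 140, 30] [125. 147.]
[-150, 90, 81.5] [126. 196.]
[140, 12, 160] [406. 292.]
[140, 62, 160] [410. 241.]
```

View pics/w1.png

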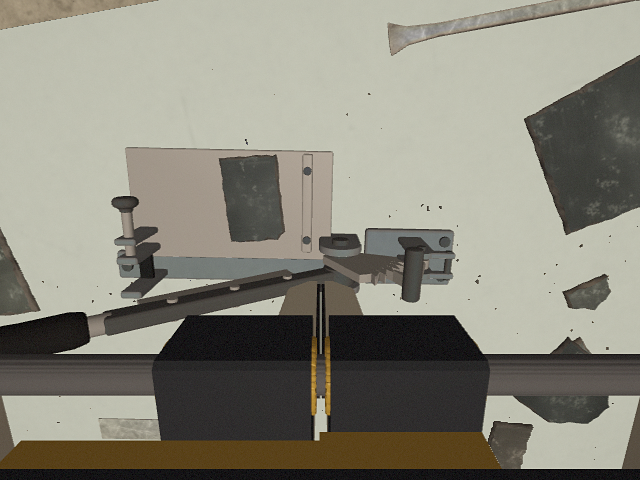

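The wrist view shows the bed corners at (126,148) and (332,152), the knob face at (124,197), and the bar from (415,247) to (411,301). This puts the yaw about 0.02 off, so I'll refit and then push the pawl.

Run:
```python
from h import *
from bench import robot
import cv2
c=json.load(open("w1.json"))
def P(a):
    th=np.arctan2(84,-44)-a; x,z=177+95*np.cos(th),73+95*np.sin(th)
    return [[75,140,30],[-170,140,30],[-150,90,81.5],[x,62,z+3],[x,12,z+3]]
obs=np.array([[332,152],[126,148],[124,196],[415,247],[411,301]])
r=least_squares(lambda q:(proj(c,c2w(q[:3],P(q[3])))-obs).ravel(),list(pose())+[.1])
print(r.x,r.fun.reshape(-1,2).round(1))
json.dump(list(r.x[:3]),open("pose.json","w"))
robot.move_ptp(W(85,44,230),ORI())
robot.move_linear(W(85,44,151),speed=120)
f0=np.array(robot.current_contact_force())
print(robot.move_linear(W(188,44,151),speed=70,f_stop=12))
print(robot.current_tcp_pos(),W(188,44,151),np.array(robot.current_contact_force())-f0)
robot.move_linear(W(165,44,151));robot.move_linear(W(150,44,260))
robot.move_linear(W(60,80,330),speed=200)
d=robot.get_image("wrist");cv2.imwrite("pics/w2.png",d["img"]);print(robot.current_t())
```

```text
[5.75583384e+02 8.23001631e+01 1.39393462e+00 1.49278071e-01] [[ 1.1 -1. ]
 [-1.9 -0.6]
 [ 0.8  0.9]
 [ 0.2  1.3]
 [-0.2 -0.8]]
False
[565.34574373 274.70299695 151.04489358] [565.34668174 275.1089023  151.        ] [-0.81518202 -0.20128614 -0.41727308]
8.3583
```

View pics/w2.png

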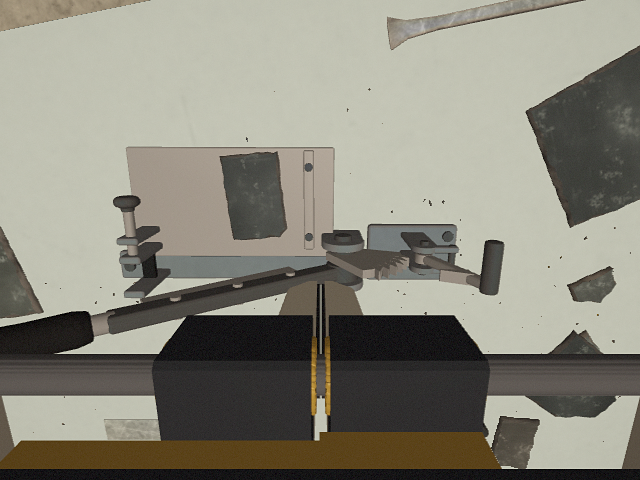

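The pawl now lies back, with its bar at (492,267). Next I'll press the handle down along its arc.

Run:
```python
from h import *
from bench import robot
import cv2
def H(a,dz=0): q=hpt(a);return W(q[0],0,q[2]+dz)
robot.move_linear(W(-100,40,350),speed=250)
robot.move_linear(H(.75,25),speed=200)
for a in np.r_[np.arange(.7,.05,-.1),0.06]:
    s=robot.move_linear(H(a),speed=110,f_stop=30);print(round(a,2),s,np.round(robot.current_contact_force(),1))
    if s:break
else:
    print(robot.move_linear(H(0,-8),speed=40,f_stop=15),np.round(robot.current_contact_force(),1))
print(robot.current_tcp_pos(),H(0),robot.current_t())
robot.move_linear(robot.current_tcp_pos()+np.array([0,0,90]))
robot.move_linear(W(-60,125,300),speed=250)
d=robot.get_image("wrist");cv2.imwrite("pics/w3.png",d["img"]);print(robot.current_t())
json.dump([d["fovy"],d["cx"],d["cy"],list(d["eye"]),list(d["orientation"])],open("w3.json","w"))
c=json.load(open("w3.json"))
for P in([-150,90,81.5],hpt(0),hpt(0.05),[215,62,160],[215,12,160]):print(P,proj(c,W(*P))[0].round())
```

```text
0.7 False [0.4 0.4 1.1]
0.6 False [ 0.7 -0.1  0.2]
0.5 False [-0.3  0.1  0.3]
0.4 False [ 1.3 -0.1  0.8]
0.3 False [0.9 0.3 0.3]
0.2 False [ 0.1  0.8 -0.3]
0.1 False [-0.6 -0.2  0.4]
0.06 False [ 0.2 -0.5 -0.2]
True [-1.5  0.3  7.5]
[ 537.77152176 -134.39276622   76.71375068] [ 536.87634046 -134.26798966   77.        ] 13.4667
15.3917
[-150, 90, 81.5] [235. 244.]
[-220.    0.   77.] [178. 321.]
[-218.86914188    0.           92.22490053] [174. 327.]
[215, 62, 160] [645. 300.]
[215, 12, 160] [633. 352.]
```

View pics/w3.png

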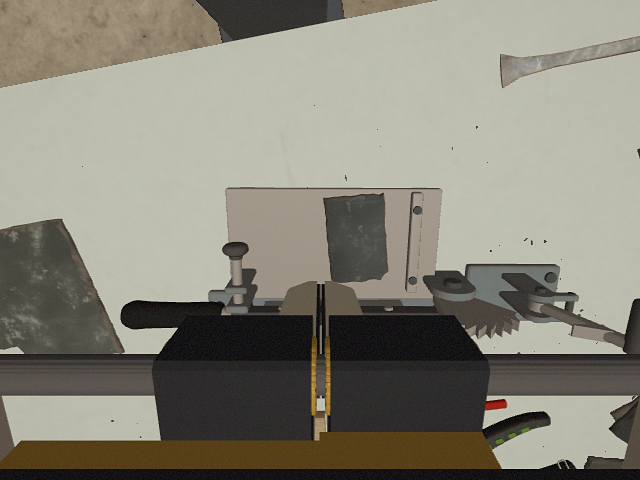

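The arm is level, with the handle at (175,314), and the knob face is at (235,246), where the fit predicted it. I'll press the handle once more, firmer, then push the bolt.

Run:
```python
from h import *
from bench import robot
import cv2
robot.move_linear(W(-220,0,110),speed=250)
print(robot.move_linear(W(-220,0,66),speed=40,f_stop=25),robot.current_tcp_pos(),np.round(robot.current_contact_force(),1))
robot.move_linear(W(-220,0,150))
robot.move_linear(W(-150,125,140),speed=250)
robot.move_linear(W(-150,125,73),speed=120)
R=Ro.from_euler("z",-pose()[2]);o=[*pose()[:2],0]
print(robot.move_linear(W(-150,66,73),speed=40,f_stop=20),R.apply(robot.current_tcp_pos()-o),R.apply(robot.current_contact_force()))
robot.move_linear(W(-150,125,73));robot.move_linear(W(-60,125,300),speed=250)
d=robot.get_image("wrist");cv2.imwrite("pics/w4.png",d["img"]);print(robot.current_t())
c=json.load(open("w3.json"))
for P in([-150,64,81.5],[-150,90,81.5]):print(P,proj(c,W(*P))[0].round())
```

```text
True [ 536.66811811 -134.1755531    76.671429  ] [-1.8  1.5  8.3]
True [-149.62335032   74.77057487   71.44447224] [-0.31944592 -0.63277525  0.2027435 ]
22.4917
[-150, 64, 81.5] [237. 267.]
[-150, 90, 81.5] [235. 244.]
```

View pics/w4.png

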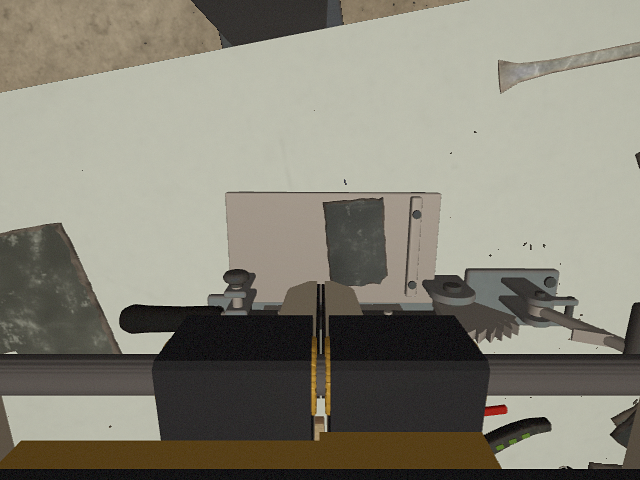

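The knob moved about 24 px between views, and full travel would be 23 px. The stop came about 3 mm earlier than I expected, so I'll push once more, harder, to be sure.

Run:
```python
from h import *
from bench import robot
import cv2
R=Ro.from_euler("z",-pose()[2]);o=[*pose()[:2],0]
robot.move_linear(W(-150,115,140),speed=250);robot.move_linear(W(-150,115,76),speed=120)
print(robot.move_linear(W(-150,62,76),speed=30,f_stop=35),R.apply(robot.current_tcp_pos()-o),R.apply(robot.current_contact_force()))
robot.move_linear(W(-150,120,76));robot.move_linear(W(-60,125,300),speed=250);robot.sleep(.3)
d=robot.get_image("wrist");print(robot.current_t())
e=robot.get_image("scene")
x=cv2.resize(e["img"][120:320,240:440],None,fx=3,fy=3,interpolation=cv2.INTER_CUBIC)
cv2.imwrite("pics/f.png",x)
g=d["img"].astype(int)
a=cv2.imread("pics/w4.png").astype(int);print("knob diff w4 vs now",abs(g-a)[255:300,215:260].mean(),"bed",abs(g-a)[200:240,240:310].mean())
```

```text
False [-149.37375863   74.05659419   73.9463972 ] [-2.96928828 28.8073872  18.44594296]
27.975
knob diff w4 vs now 5.061399176954732 bed 1.3225
```

View pics/f.png

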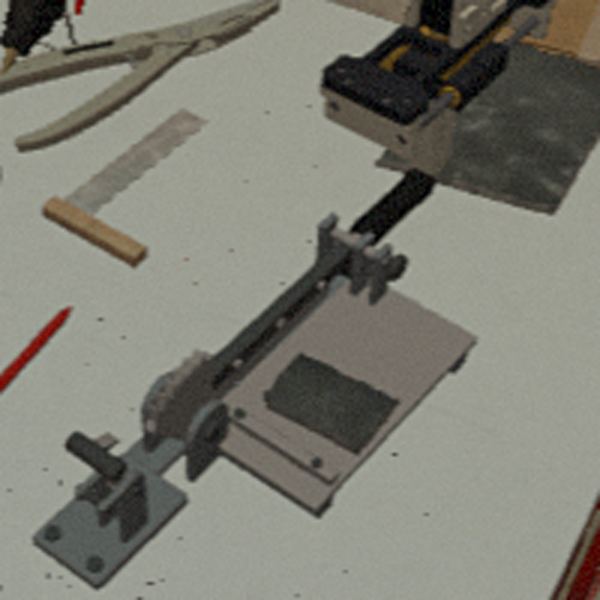

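The scene view shows the pawl back with its bar at (95,455), the arm level, the bolt bridging the arm with its knob at (397,266), and the slate and square where they were. The bolt held at the same spot against about 29 N, so it is home.

```bash
python3 -c "
from bench import robot
robot.hand_in();print(robot.current_t())"
```

```text
the job is handed in; nothing more can be done
the job is handed in; nothing more can be done
```

The cutter is shut and the job is handed in. I used closed fingertips only, in the order asked: pawl thrown back, lever arm pressed down, bolt pushed home. The clock stood at about 28 s at my last check, against the 54 s limit.

**Last checks**
- **Pawl:** it lies back on its stop in the later pictures.
- **Arm:** the handle top stopped at z 76.7 mm on two presses, against 77 mm expected when fully down.
- **Bolt:** the knob moved about 24 px, where full travel is about 23 px. A second push held at a firm stop with about 29 N.
- **Surroundings:** the slate and try square looked unmoved in the last picture. The pencil and chisel looked unmoved in the views I had, each only partly in frame.

**One disagreement:** the finger stopped pushing the bolt about 2.5–3 mm before the position I had calculated. I put this down to the fingertip being thicker than the 15 mm I assumed, because the harder second push went only about 0.7 mm further. The knob area differed slightly between the pictures before and after that second push, which I did not look into further.

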